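Hold the mid-size filter cartridge up to the inspection camera

ROBOT

A 7-joint arm with a two-finger parallel gripper is mounted at the origin on the work surface. World frame = base frame: x ahead of the robot, y to its left, z up, the work surface at z = 0. Lengths are in m, angles in degrees, forces in N, time in s.
With the tool pointing down it reaches from about 0.4 to 0.85 m from the base axis. Payload 10.4 kg.
Tool frame: the origin (TCP) lies midway between the tips of the shut fingers; the grasp point (between the pads) lies arm.hold_point_z behind it (arm.hold_point_z is the distance from the TCP to the grasp point, in m); z points along the fingers, y is the direction in which the jaws open and shut (so a half turn about z gives the same grasp; the last joint's range is limited). The gripper opens to 87 mm and grips with 3 to 60 N. Pads are 19 mm wide; open, the fingers measure 117 mm over their backs; the gripper's body (75 mm by 190 mm) begins 51 mm behind the grasp point.
Start: joints at [-73.717, 19.034, -3.707, 83.658, 1.238, 77.344, -5.071], TCP at [0.189, 0.596, 0.223] pointing down, gripper open.
Joint ranges: [-148.97, 148.97], [-28.65, 121.19], [-84.17, 76.75], [9.2, 138.47], [-72.65, 252.65], [3.7, 117.97], [-149.18, 149.18]. Speed limits (degrees/s): [127.2, 127.2, 159.86, 159.86, 180, 180, 180].

INTERFACE

Orientations are given as [roll, pitch, yaw] about the fixed x, y, z axes, in that order (R = Rz(yaw) Ry(pitch) Rx(roll)).
In Python, from bench import arm, eyes, nets gives the robot as it stands. Calls block until the motion is done:
- arm.reach(position, orientation): joint-space move of the TCP to a pose.
- arm.line_to(position, orientation=None, v=0.15): straight line of the TCP; orientation=None keeps the orientation; v is the mean speed in m/s.
- arm.move_joints(angles): joint-space move.
- arm.open_jaws() and arm.grab(grip_force=None): open the fingers fully, or close them until they stop; grip_force is the grip in N (None keeps the last).
- arm.hold(seconds).
- arm.ik(position, orientation): joint angles nearest the present ones, or None.
- arm.sense(): the state.
- eyes.camera(name): name is "scene" or "top" or "wrist"; returns a dict with "img" (384x512x3 uint8, blue, green, red), "camera_matrix" (3x3 intrinsics, pixels), "R" (3x3) and "t" (3): a world point X has camera coordinates R X + t; the wrist camera has in their place "hand_eye" (4x4, takes a point from camera to tool coordinates, whose origin is the TCP and whose axes are the flange's). Camera axes: x right, y down, z forward; pixel columns grow to the right and rows downward; lengths in m; the calibration is good to about 2 mm. A picture is of the moment at which its call begins: read the wrist's pose just before it. There is no depth.
A pose or a line that the arm cannot do raises arm.Unreachable and nothing moves.
- arm.close_job(): hands the job in, once; it reports no verdict.
Trained networks look in a picture, given as the dict that the camera call returned (one of the last four; its "shot" number tells which), for a name from the list of things; names that differ only in an ending like _2 or _b are one class to them, and where a whole thing is asked for, a point or a joint stands for the part that bears it (a point fixed in the world has none). Each returns a list of dicts, best first, with "p" (0 to 1); they miss things now and then, are a little off and sometimes report something else, mostly with a low value. They report only what shows in the picture. A call takes as long as a camera call. They do not tell look-alikes from the thing itself.
- nets.find_in(picture, target): "rect" ([left, top, width, height] as shares, 0 to 1, of the picture: columns of its width, rows of its height, round what is visible of it).
- nets.outline_of(picture, target): "region" (384x512 bool, what is visible of it) and "rect" ([left, top, width, height] as shares, 0 to 1, of the picture: columns of its width, rows of its height, round what is visible of it).
- nets.tip_of(picture, target): "xy" ([column, row] as shares, 0 to 1, of the picture: columns of its width, rows of its height: a listed point, or the origin of a listed thing).
The state is a dict: "time": time; "qpos": joint angles; "qd": joint speeds; "effort": joint torques, N m; "ee_pos": TCP position; "orientation": TCP orientation; "wrist_force": force on the tool from outside, world axes, zero at the start; "wrist_torque": the same for the moment, N m; "grip_width": opening from 0.0 (shut) to 1.0 (fully open).
Only numpy, scipy, OpenCV 4.12 (cv2) and the standard library are available. Lean on these libraries where they do the work, as an engineer would, in place of code of your own. Each camera call takes 0.05 s, during which the arm holds its last target. There are 200 camera calls.

TASK

Three look-alike water filter cartridges hang foot down in the grey rack: draw out the middle-size one (44 mm thick), tip it over so that its foot with the two black sealing rings points straight down the axis of the slanted inspection camera, the tip of the foot about 70 mm in front of the lens, and finish while still holding it there, raised and steady in the gripper. Leave the other two cartridges in their places, do not touch the camera, and do not disturb the glass beaker.

Things in the scene. Friction and masses are not known exactly. Their poses are not given: they have to be found in the camera images.
- cart_mid_center (a point): the cartridge to take: white cylinder with a blue band near its lower end. 146 mm long overall: at the bottom a foot (spigot) 22 mm in diameter and 40 mm long with two black rings, then the body 44 mm in diameter and 100 mm long, then a blue button 18 mm in diameter and 6 mm high on top. About 0.18 kg, can be gripped anywhere on its body. This point lies on its axis, 73 mm above the tip of the foot; z runs along its axis from foot to top. Its yaw does not matter
- cart_mid_foot (a point): centre of the tip of that cartridge's foot, the lower end of the foot while it stands in the rack; z runs along the axis from foot to top
- cart_mid: the same cartridge of 44 mm; origin at the tip of its foot
- cart_thin_center (a point): look-alike cartridge, the same in all but its body's diameter of 34 mm; point on its axis 73 mm above the foot's tip. Leave it
- cart_thick_center (a point): look-alike cartridge, the same in all but its body's diameter of 54 mm; point on its axis 73 mm above the foot's tip. Leave it
- rack: grey rack fixed to the bench, 100 mm (x) by 316 mm (y), its top plate 18 mm thick with the upper face 70 mm above the bench; origin on the bench under its centre. Three through holes of 24 mm on its y axis at -95, 0 and +95 mm; each cartridge's foot hangs in one with the body's shoulder resting on the plate, so that the foot's tip stands 30 mm and the body's top 170 mm above the bench. Which cartridge is in which hole varies. Any foot is drawn out straight up by 40 mm
- scope: fixed inspection camera on a dark base 110 by 120 mm, with a white barrel 48 mm in diameter held between two posts and looking up at 45 degrees towards the robot's side; origin on the bench under the base; at yaw 0 it looks to -x and up. It stands up to 110 mm high
- scope_lens (a point): centre of the camera's lens face (glass disc in a black ring of 42 mm), 95 mm above the bench; z points out of the lens along the optical axis, that is 45 degrees up and towards the robot's side
- scope_focus (a point): the point on the optical axis 70 mm in front of the lens (144 mm above the bench) where the foot's tip is to be held; z along the optical axis, away from the lens
- beaker: open glass beaker, 72 mm in diameter, 90 mm high; origin under its centre. Leave it
- ring_tray: fixed grey tray 90 by 130 mm, 25 mm high, with spare seal rings; origin under its centre. Not needed
Mind the look-alikes: they are no part of the job. Leave any brown look-alike of the cart_mid alone. What is shaped like the scope but yellow is not meant.

How it is judged:
By the outcome, as a careful person would: the job done as asked, in the order asked, and still so for the second after the job is handed in, while the arm keeps its last pose, push and grip.
It also fails if it takes over 32 s, if anything falls off the work surface, if the arm or the gripper's body presses on something with over 40 N, if the wrist force passes 120 N, or if a joint passes its speed limit or range.

## Working session

There is one attempt and no reset: what is moved stays moved. The work goes in short steps, each a Python script; the robot and the scene stay as the last script left them, time stands still between calls to the robot, and variables do not carry over. Pictures are saved under pics/ and viewed, about 8 in all and at most 12, crops included, and the job is handed in when it is done.

```bash
mkdir -p pics
cat > h.py <<'E'
import numpy as np, cv2
from bench import arm, eyes, nets
from scipy.spatial.transform import Rotation as Ro
def rot(o): return Ro.from_euler('xyz',o,degrees=True).as_matrix()
def ray(c,uv,pose=None):
    """world origin and direction for pixel uv"""
    K=c["camera_matrix"]; d=np.linalg.inv(K)@[uv[0],uv[1],1.]
    if "R" in c: R=np.array(c["R"]);o=-R.T@c["t"];d=R.T@d
    else:
        H=np.array(c["hand_eye"]);Rw=rot(pose[1]);d=Rw@H[:3,:3]@d;o=Rw@H[:3,3]+pose[0]
    return o,d/np.linalg.norm(d)
def atz(c,uv,z,pose=None):
    o,d=ray(c,uv,pose); return o+d*(z-o[2])/d[2]
def proj(c,X):
    p=np.array(c["R"])@X+c["t"]; p=np.array(c["camera_matrix"])@p; return p[:2]/p[2]
def tri(rs):
    A=sum(np.eye(3)-np.outer(d,d) for o,d in rs); b=sum((np.eye(3)-np.outer(d,d))@o for o,d in rs)
    return np.linalg.solve(A,b)
E
cat > a.py <<'E'
from h import *
P={}
for n in("scene","top"):
    c=eyes.camera(n);cv2.imwrite(f"pics/{n}0.png",c["img"])
    o=ray(c,(256,192));print(n,o[0].round(3),o[1].round(2))
    for t in("cart_mid_center","cart_thin_center","cart_thick_center","rack","scope_lens","scope_focus","scope","beaker"):
        for r in nets.tip_of(c,t)[:4]:
            uv=np.array(r["xy"])*[512,384];z={"scope_lens":.095,"scope_focus":.144,"rack":0,"scope":0,"beaker":0}.get(t,.103)
            print(t,round(r["p"],2),uv.round(),atz(c,uv,z).round(3))
print(arm.sense()["time"],arm.hold_point_z)
E
python3 a.py
```

```text
scene [ 0.916 -0.446  0.981] [-0.31  0.49 -0.81]
cart_mid_center 0.72 [221. 135.] [0.367 0.208 0.103]
cart_mid_center 0.64 [263. 153.] [0.519 0.221 0.103]
cart_thick_center 0.76 [275. 133.] [0.506 0.31  0.103]
cart_thick_center 0.16 [316. 214.] [0.757 0.113 0.103]
rack 0.9 [263. 176.] [0.526 0.215 0.   ]
scope_lens 0.96 [226. 297.] [ 0.686 -0.21   0.095]
scope_lens 0.64 [310. 261.] [ 0.809 -0.016  0.095]
scope 0.78 [221. 305.] [ 0.661 -0.208  0.   ]
scope 0.57 [306. 270.] [ 0.801 -0.002  0.   ]
beaker 0.56 [318. 214.] [ 0.744  0.181 -0.   ]
top [0.465 0.064 1.321] [ 0.09 -0.01 -1.  ]
cart_mid_center 0.68 [189. 213.] [0.518 0.216 0.103]
cart_thin_center 0.59 [355. 164.] [ 0.645 -0.198  0.103]
cart_thin_center 0.58 [230. 203.] [0.545 0.116 0.103]
cart_thick_center 0.62 [146. 219.] [0.503 0.321 0.103]
rack 0.56 [197. 214.] [0.52  0.209 0.   ]
scope_lens 0.7 [359. 147.] [ 0.689 -0.211  0.095]
scope_lens 0.58 [285.  99.] [ 0.811 -0.021  0.095]
scope_focus 0.84 [356. 165.] [ 0.637 -0.19   0.144]
scope_focus 0.61 [274. 110.] [0.77  0.009 0.144]
scope 0.96 [281. 108.] [ 0.813 -0.017  0.   ]
scope 0.68 [349. 160.] [ 0.67  -0.202  0.   ]
beaker 0.8 [209. 135.] [0.738 0.18  0.   ]
0.9 0.0187
```

```bash
python3 -c "
import cv2,numpy as np
a=cv2.imread('pics/scene0.png');b=cv2.imread('pics/top0.png')
cv2.imwrite('pics/both.png',np.vstack([cv2.resize(a[80:380,130:430],(590,590))]));
cv2.imwrite('pics/topc.png',cv2.resize(b[70:270,110:400],None,fx=2.7,fy=2.7))"
```

```text
(no output)
```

View pics/both.png

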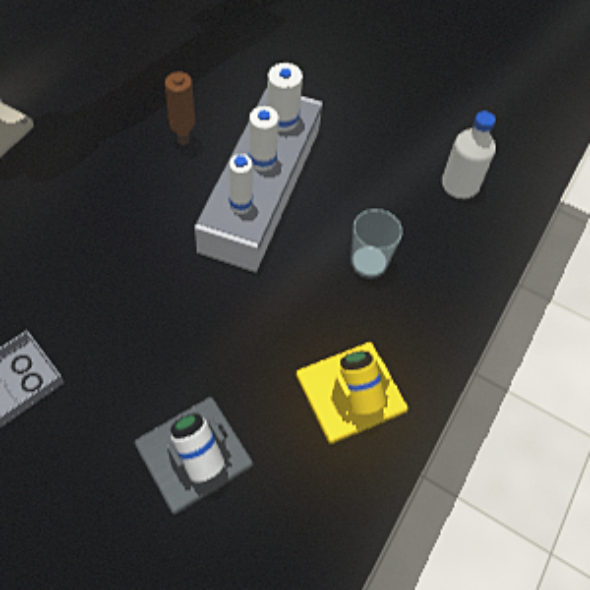

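View pics/topc.png

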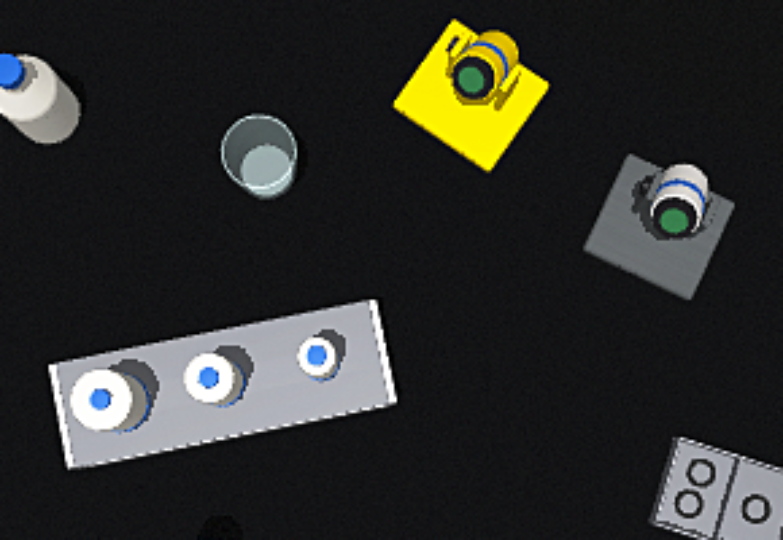

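The top view shows three cartridges, thin, mid and thick. Mid is in the centre hole, with its button at crop (208,377). The real scope is white on a grey base, with the lens at crop (673,220). The yellow one is the decoy. I'll now measure the button, lens and scope yaw by colour.

```bash
cat > b.py <<'E'
from h import *
import json
B={};L={}
for n,wb,wl in(("top",(175,200,198,220),(345,135,375,165)),("scene",(253,130,275,147),(212,285,240,312))):
    c=eyes.camera(n);im=c["img"]
    hsv=cv2.cvtColor(im,cv2.COLOR_BGR2HSV)
    def cen(w,lo,hi):
        x0,y0,x1,y1=w;m=cv2.inRange(hsv[y0:y1,x0:x1],lo,hi);k,l,s,ce=cv2.connectedComponentsWithStats(m)
        i=1+np.argmax(s[1:,4]);return ce[i]+[x0,y0],s[i]
    b,s1=cen(wb,(100,130,60),(130,255,255));l,s2=cen(wl,(40,60,30),(90,255,255))
    B[n]=ray(c,b);L[n]=ray(c,l)
    print(n,b.round(1),s1,atz(c,b,.176).round(4),l.round(1),s2,atz(c,l,.095).round(4))
    if n=="top":
        cor=np.array([(629,154),(734,203),(692,299),(585,250)])/2.7+[110,70]
        for z in (.012,):
            W=np.array([atz(c,p,z) for p in cor]);print("base",W.round(3).tolist(),W.mean(0).round(4))
            for i in range(4):
                e=W[(i+1)%4]-W[i];print(np.linalg.norm(e).round(3),np.degrees(np.arctan2(e[1],e[0])).round(1))
        rk=np.array([(50,366),(375,300),(396,403),(69,467)])/2.7+[110,70]
        W=np.array([atz(c,p,.07) for p in rk]);print("rack",W.mean(0).round(4))
        for i in range(4):
            e=W[(i+1)%4]-W[i];print(np.linalg.norm(e).round(3),np.degrees(np.arctan2(e[1],e[0])).round(1))
print("tri",tri(list(B.values())).round(4),tri(list(L.values())).round(4))
E
python3 b.py
```

```text
top [186.9 209.4] [ 9  6  7  8 44] [0.524  0.2123 0.176 ] [359.1 151.4] [ 9 12 11 10 82] [ 0.6785 -0.2096  0.095 ]
base [[0.759, -0.185, 0.012], [0.711, -0.29, 0.012], [0.613, -0.247, 0.012], [0.662, -0.14, 0.012]] [ 0.6862 -0.2155  0.012 ]
0.116 -114.9
0.107 155.9
0.117 65.6
0.108 -24.6
rack [0.5225 0.2114 0.07  ]
0.312 -78.0
0.1 -168.0
0.312 101.5
0.097 12.2
scene [263.7 138.2] [ 8  6  6  5 22] [0.5237 0.213  0.176 ] [223.6 294.6] [ 7  6 10  8 52] [ 0.6771 -0.2075  0.095 ]
tri [0.524  0.2123 0.1768] [ 0.6779 -0.2086  0.0987]
```

```bash
cat > g.py <<'E'
from h import *
hz=arm.hold_point_z
C=np.array([.524,.2125,0]); yaw=-24.4
lens=np.array([.678,-.2086,.095])
def final(psi,yaw=yaw,lens=lens,back=0,tip=.11):
    y=np.radians(yaw);a=np.array([-np.cos(y),-np.sin(y),1])/2**.5
    h=np.cross(a,[0,0,1]);h/=np.linalg.norm(h);Y=Ro.from_rotvec(a*np.radians(psi)).apply(h);Z=-a;X=np.cross(Y,Z)
    return lens+a*(.07+tip-hz+back),Ro.from_matrix(np.c_[X,Y,Z]).as_euler('xyz',degrees=True)
def down(yj): # tool down, jaws (tool y) at heading yj
    r=np.radians(yj);Y=np.array([np.cos(r),np.sin(r),0]);Z=np.array([0,0,-1.]);return Ro.from_matrix(np.c_[np.cross(Y,Z),Y,Z]).as_euler('xyz',degrees=True)
E
python3 - <<'E'
from g import *
s=arm.sense();print(s["time"],s["orientation"])
for yj in(12,192):
    q=arm.ik(C+[0,0,.14-hz],down(yj));print(yj,None if q is None else np.round(q,0)); q=arm.ik(C+[0,0,.30-hz],down(yj));print(yj,None if q is None else np.round(q,0))
for psi in range(-180,180,30):
    q=[arm.ik(*final(psi,back=b)) for b in(0,.08)]
    print(psi,final(psi)[0].round(3),[None if k is None else np.round(k,0).tolist() for k in q])
E
```

```text
1.0 [1.79994379e+02 1.10131402e-03 1.62422452e+02]
12 [-46.  17.  22. 101.  -7.  64.  -9.]
12 [-46.  10.  23.  89.  -4.  82. -11.]
192 [ 27.  35. -71.  97.  34.  73. 141.]
192 [ 31.  29. -79.  85.  28.  89. 145.]
-180 [ 0.574 -0.161  0.209] [[46.0, -10.0, -40.0, 128.0, 26.0, 19.0, -132.0], [33.0, -22.0, -28.0, 130.0, 10.0, 28.0, -118.0]]
-150 [ 0.574 -0.161  0.209] [[-7.0, -10.0, 8.0, 130.0, 46.0, 24.0, -119.0], [-16.0, -24.0, 11.0, 132.0, 42.0, 38.0, -115.0]]
-120 [ 0.574 -0.161  0.209] [[-21.0, -12.0, 21.0, 130.0, 51.0, 27.0, -92.0], [-24.0, -25.0, 17.0, 132.0, 46.0, 40.0, -88.0]]
-90 [ 0.574 -0.161  0.209] [[-32.0, -14.0, 31.0, 131.0, 55.0, 29.0, -65.0], [-33.0, -28.0, 24.0, 132.0, 52.0, 44.0, -61.0]]
-60 [ 0.574 -0.161  0.209] [[-43.0, -18.0, 41.0, 131.0, 60.0, 32.0, -38.0], [-33.0, -28.0, 24.0, 132.0, 52.0, 44.0, -32.0]]
-30 [ 0.574 -0.161  0.209] [[-50.0, -20.0, 46.0, 131.0, 64.0, 35.0, -10.0], [-26.0, -26.0, 18.0, 132.0, 47.0, 41.0, 1.0]]
0 [ 0.574 -0.161  0.209] [[-52.0, -22.0, 48.0, 131.0, 65.0, 36.0, 19.0], [-26.0, -26.0, 18.0, 132.0, 47.0, 41.0, 31.0]]
30 [ 0.574 -0.161  0.209] [[-52.0, -21.0, 48.0, 131.0, 65.0, 36.0, 49.0], [-26.0, -26.0, 18.0, 132.0, 47.0, 41.0, 61.0]]
60 [ 0.574 -0.161  0.209] [[-49.0, -20.0, 46.0, 131.0, 64.0, 35.0, 80.0], [-26.0, -26.0, 18.0, 132.0, 47.0, 41.0, 91.0]]
90 [ 0.574 -0.161  0.209] [[-43.0, -18.0, 41.0, 131.0, 60.0, 33.0, 112.0], [-26.0, -26.0, 18.0, 132.0, 47.0, 41.0, 121.0]]
120 [ 0.574 -0.161  0.209] [[-40.0, -16.0, 38.0, 131.0, 59.0, 31.0, 143.0], [-34.0, -28.0, 24.0, 132.0, 52.0, 44.0, 148.0]]
150 [ 0.574 -0.161  0.209] [[80.0, -18.0, -68.0, 127.0, -14.0, 16.0, -125.0], [51.0, -25.0, -41.0, 129.0, -8.0, 27.0, -132.0]]
```

Run:
```python
from g import *
arm.reach(C+[0,0,.26],down(12))
s=arm.sense();c=eyes.camera("wrist");cv2.imwrite("pics/w1.png",c["img"])
print(s["time"],s["ee_pos"],s["orientation"])
im=c["img"].copy();H=np.linalg.inv(np.array(c["hand_eye"]))
T=np.eye(4);T[:3,:3]=rot(s["orientation"]);T[:3,3]=s["ee_pos"]
p=(H@np.linalg.inv(T)@np.r_[C[:2],.176,1])[:3];p=c["camera_matrix"]@p;uv=p[:2]/p[2];print(uv)
cv2.drawMarker(im,tuple(int(k) for k in uv),(0,0,255));cv2.imwrite("pics/w1.png",im)
```

```text
2.85 [0.52332718 0.2142028  0.25971653] [-1.79970115e+02 -1.24343806e-02  1.02178264e+02]
[258.02946278 203.83417705]
```

View pics/w1.png

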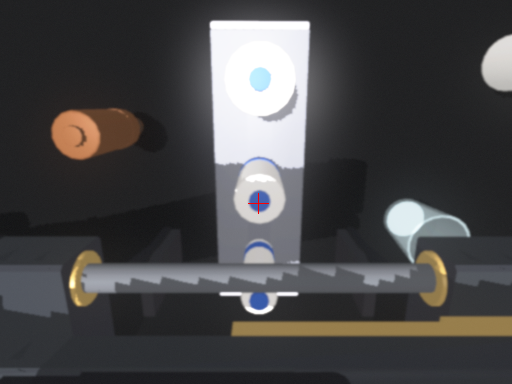

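The marker sits on the mid cartridge's button at (259,202). The thick cartridge is above it, the thin one below, and the jaws lie across the rack. Next I grip and draw it out.

Run:
```python
from g import *
o=down(12)
arm.line_to(C+[0,0,.14-hz],o,v=.12)
s=arm.sense();print(s["time"],s["ee_pos"],s["wrist_force"])
arm.grab(grip_force=40);s=arm.sense();print(s["time"],s["grip_width"],s["wrist_force"])
arm.line_to(C+[0,0,.14-hz+.05],o,v=.06)
s=arm.sense();print(s["time"],s["grip_width"],s["wrist_force"])
arm.line_to(C+[0,0,.14-hz+.19],o,v=.15)
s=arm.sense();print(s["time"],s["ee_pos"],s["grip_width"],s["wrist_force"],s["wrist_torque"])
c=eyes.camera("scene");cv2.imwrite("pics/s2.png",cv2.resize(c["img"][60:360,130:430],(590,590)))
```

```text
4.2083 [0.52445553 0.21272898 0.12204854] [ 0.06692455 -0.7465307  -0.13941127]
5.0083 0.4977591889450166 [ 0.41938642  0.60072864 -1.19486781]
5.9917 0.4984322869362383 [-0.54221846  0.63201577 -1.62109951]
7.075 [0.52361881 0.21237189 0.31022404] 0.49895750672356687 [-0.94937239  0.69659988 -1.5829712 ] [-0.14366753 -0.01498251 -0.03826707]
```

View pics/s2.png

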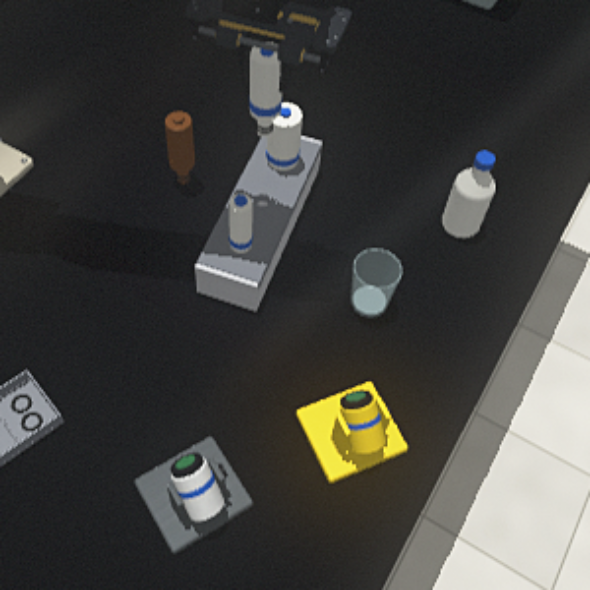

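The cartridge is drawn out and clear at width 43.4 mm, and both neighbours are still in the rack. Next is the transfer and tilt to a pre-pose on the optical axis.

Run:
```python
from g import *
arm.reach([.5,-.05,.32],down(20))
print(arm.sense()["time"])
psi=-30
arm.reach(*final(psi,back=.06,tip=.111))
arm.hold(.3)
s=arm.sense();print(s["time"],s["ee_pos"],s["qpos"],s["grip_width"])
z=rot(s["orientation"])[:,2]; print("foot",s["ee_pos"]+z*(.111-hz), final(psi,back=.06)[0])
for n in("top","scene"):
    c=eyes.camera(n);im=c["img"]
    f=np.array(s["ee_pos"])+z*(.111-hz)
    print(n,proj(c,f).round(1),proj(c,lens).round(1))
    u=proj(c,lens);x0=int(max(u[0]-80,0));y0=int(min(max(u[1]-75,0),384-150))
    im=cv2.resize(im[y0:y0+150,x0:x0+160],None,fx=3.75,fy=3.75,interpolation=cv2.INTER_CUBIC)
    for X,col in((f,(0,0,255)),(lens,(0,255,255))):
        cv2.drawMarker(im,tuple(int(k) for k in (proj(c,X)-[x0,y0]+.5)*3.75),col,0,14)
    cv2.imwrite(f"pics/{n}3.png",im)
```

```text
8.15
9.3 [ 0.53531416 -0.14376251  0.25250105] [-28.70858592 -23.69017273  22.63047688 131.87322615  50.3430691
  38.77820719  -0.74450862] 0.4967863762999323
foot [ 0.59471454 -0.17076882  0.18722055] [ 0.53549373 -0.14395629  0.25148273]
top [351.6 180.1] [358.7 151.6]
scene [201.5 248.5] [223.7 295.2]
```

View pics/top3.png

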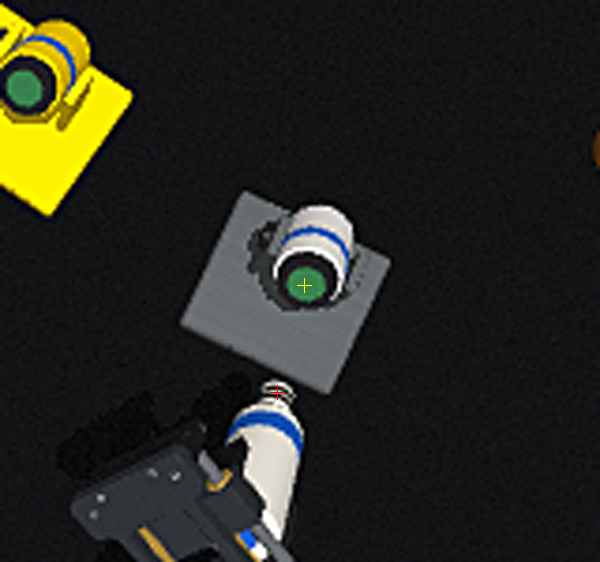

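View pics/scene3.png

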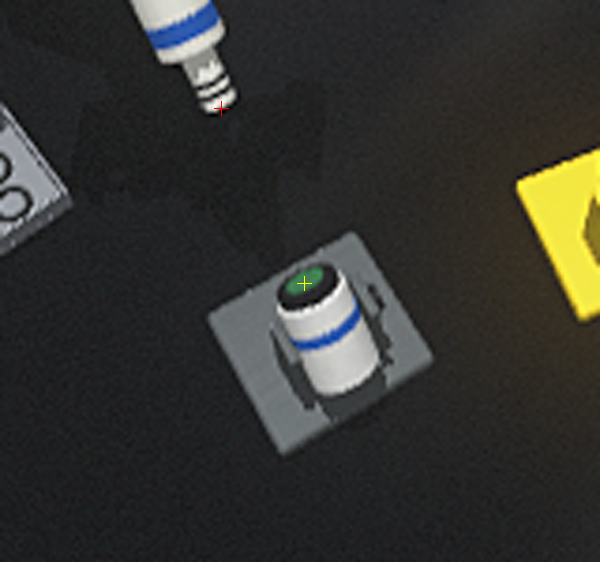

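The predicted foot point (red) and lens point (yellow) both match the picture. I'll move in and overlay the cylinder and barrel models to check the axis.

```bash
cat > v.py <<'E'
from g import *
def check(tag):
    s=arm.sense();z=rot(s["orientation"])[:,2];f=np.array(s["ee_pos"])+z*(.111-hz)
    F,_=final(0);y=np.radians(yaw);a=np.array([-np.cos(y),-np.sin(y),1])/2**.5
    d=f-lens;print(s["time"],"axial",d@a,"lat",np.linalg.norm(d-a*(d@a)),"ang",np.degrees(np.arccos(-z@a)),s["grip_width"],s["wrist_force"],abs(s["qd"]).max() if hasattr(s["qd"],'max') else s["qd"])
    def circ(c,ax,r):
        u=np.cross(ax,[0,1,0]);u/=np.linalg.norm(u);w=np.cross(ax,u)
        return [c+r*(np.cos(t)*u+np.sin(t)*w) for t in np.linspace(0,2*np.pi,40)]
    P=[]
    for n in("top","scene"):
        c=eyes.camera(n);u=proj(c,lens+a*.04);x0,y0=int(u[0]-50),int(min(u[1]-65,384-130));k=4.6
        im=cv2.resize(c["img"][y0:y0+130,x0:x0+86],None,fx=k,fy=k,interpolation=cv2.INTER_CUBIC)
        raw=im.copy()
        for C3,r,col in((f,.011,(0,0,255)),(f-z*.04,.022,(0,0,255)),(f-z*.14,.022,(0,0,255)),(lens,.021,(0,255,255)),(lens-a*.05,.024,(0,255,255))):
            cv2.polylines(im,[np.array([(proj(c,X)-[x0,y0]+.5)*k for X in circ(C3,z,r)],np.int32)],True,col,1)
        cv2.line(im,*[tuple(int(q) for q in (proj(c,X)-[x0,y0]+.5)*k) for X in(lens-a*.07,lens+a*.2)],(0,255,0),1)
        P.append(im)
    cv2.imwrite(f"pics/{tag}.png",np.hstack(P))
E
python3 - <<'E'
from v import *
arm.line_to(*final(-30,tip=.111),v=.06)
arm.hold(.5)
check("f4")
E
```

```text
11.05 axial 0.07004442893727471 lat 6.597852412709651e-05 ang 0.007857954821117027 0.5015854314726099 [ 1.21321653 -0.81662634 -2.21464411] 0.19846549860036414
```

View pics/f4.png

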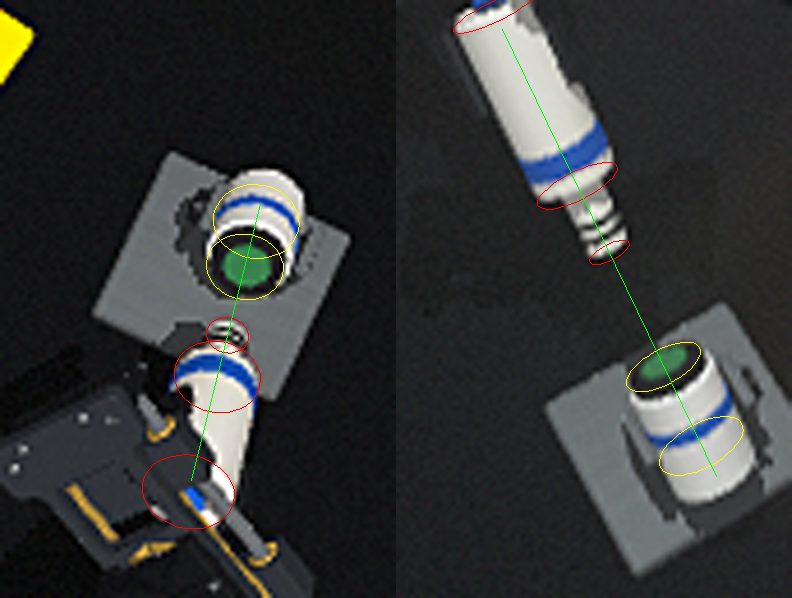

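The foot tip matches. However, the barrel overlay hints that the scope's yaw is a few degrees off, so I'll fit the barrel silhouette in the first, unobstructed pictures. The cartridge's body gets the same fit in the current pictures.

```bash
cat > fit.py <<'E'
from v import *
from scipy.optimize import minimize
S=8
def circ(c,ax,r):
    u=np.cross(ax,[0.1,1,0]);u/=np.linalg.norm(u);w=np.cross(ax,u)
    return np.array([c+r*(np.cos(t)*u+np.sin(t)*w) for t in np.linspace(0,2*np.pi,60)])
cams={n:eyes.camera(n) for n in("top","scene")}
def render(c,w,parts):
    x0,y0,x1,y1=w;m=np.zeros(((y1-y0)*S,(x1-x0)*S),np.uint8)
    for pts,v in parts:
        p=np.array([(proj(c,X)-[x0,y0]+.5)*S for X in pts]).astype(np.float32)
        cv2.fillPoly(m,[cv2.convexHull(p).astype(np.int32)],v)
    return cv2.resize(m,(x1-x0,y1-y0),interpolation=cv2.INTER_AREA)/255.
def white(im,w):
    x0,y0,x1,y1=w;h=cv2.cvtColor(im[y0:y1,x0:x1],cv2.COLOR_BGR2HSV)
    m=((h[...,2]>135)|((h[...,0]>100)&(h[...,0]<130)&(h[...,1]>130)&(h[...,2]>70))).astype(np.uint8)
    k,l,s,_=cv2.connectedComponentsWithStats(m);i=1+np.argmax(s[1:,4]);return (l==i).astype(float)
def axis(y,e): y,e=np.radians([y,e]);return np.array([-np.cos(y)*np.cos(e),-np.sin(y)*np.cos(e),np.sin(e)])
def run(cost,x0,st):
    b=None
    for _ in range(3):
        sx=np.vstack([x0]+[np.array(x0)+np.eye(len(x0))[i]*st[i] for i in range(len(x0))])
        b=minimize(cost,x0,method="Nelder-Mead",options=dict(initial_simplex=sx,maxiter=250));x0=b.x
    return b
W={"top":(335,125,385,170),"scene":(205,275,255,335)}
M={n:white(cv2.imread(f"pics/{n}0.png"),W[n]) for n in W}
for n in W: print(n,M[n].sum())
def cost(p,ns=("top","scene")):
    a=axis(p[0],45);l=np.array([p[1],p[2],.095]);e=0
    for n in ns:
        e+=np.abs(render(cams[n],W[n],[(np.r_[circ(l,a,.024),circ(l-a*p[3],a,.024)],255),(circ(l,a,.021),0)])-M[n]).sum()
    return e
for ns in(("top","scene"),("top",),("scene",)):
    b=run(lambda p:cost(p,ns),[-24,.678,-.2086,.08],[6,.003,.003,.01]);print(ns,b.x.round(4),b.fun,[round(cost([y,*b.x[1:]],ns)) for y in(-30,-27,-24,-21,-18)])
# base top face, grey, in top view
c=cams["top"];im=cv2.imread("pics/top0.png")
h=cv2.cvtColor(im,cv2.COLOR_BGR2HSV)[115:190,315:395];print(h[50,20])
g=((h[...,2]>60)).astype(np.uint8);g=cv2.morphologyEx(g,cv2.MORPH_CLOSE,np.ones((3,3)))
ct=max(cv2.findContours(g,0,1)[0],key=cv2.contourArea)[:,0]+[315,115]
G=np.array([atz(c,p,.012)[:2] for p in cv2.convexHull(ct.astype(np.int32))[:,0]],np.float32)
print("base",cv2.minAreaRect(G))
# cartridge now: full body silhouette in scene + top(partial ignored)
s=arm.sense();z=rot(s["orientation"])[:,2];f0=np.array(s["ee_pos"])+z*(.111-hz)
c=cams["scene"];w=(185,180,245,285);x0,y0,x1,y1=w;im=c["img"][y0:y1,x0:x1]
cv2.imwrite("pics/cs.png",im)
E
python3 fit.py
```

```text
top 238.0
scene 475.0
('top', 'scene') [-25.9435   0.6831  -0.2104   0.0604] 117.30196078431374 [144, 123, 125, 154, 199]
('top',) [-26.8187   0.6823  -0.2104   0.0582] 53.72941176470588 [61, 55, 62, 82, 102]
('scene',) [-25.0379   0.6838  -0.2105   0.0607] 47.73725490196078 [73, 53, 50, 66, 90]
[ 99  22 116]
base ((0.6942621469497681, -0.217000812292099), (0.11878818273544312, 0.1252424269914627), 64.69158935546875)
```

```bash
cat > fit2.py <<'E'
exec(open("fit.py").read().split("W={")[0])
s=arm.sense();z=rot(s["orientation"])[:,2];f0=np.array(s["ee_pos"])+z*(.111-hz)
a0=-z; az=np.degrees(np.arctan2(-a0[1],-a0[0])); print("cmd axis",az,np.degrees(np.arcsin(a0[2])),f0)
W={};M={};V={}
for n in("top","scene"):
    c=cams[n]
    pts=np.array([proj(c,X) for X in np.r_[circ(f0,a0,.018),circ(f0+a0*.1,a0,.03)]])
    x0,y0=pts.min(0).astype(int)-3;x1,y1=pts.max(0).astype(int)+4;W[n]=(x0,y0,x1,y1)
    m=white(c["img"],W[n]);M[n]=m
    q0,q1=proj(c,f0),proj(c,f0+a0*(.075 if n=="top" else .1));d=q1-q0;L=d@d
    gx,gy=np.meshgrid(np.arange(x0,x1),np.arange(y0,y1));t=((gx-q0[0])*d[0]+(gy-q0[1])*d[1])/L
    sd=((gx-q0[0])*-d[1]+(gy-q0[1])*d[0])/L**.5
    pxm=np.linalg.norm(proj(c,f0+[.05,0,0])-proj(c,f0))/.05
    V[n]=(t>.40)&(t<1)&(np.abs(sd)<.034*pxm)   # body only
    big=lambda I:cv2.resize(I,None,fx=6,fy=6,interpolation=cv2.INTER_NEAREST)
    im=c["img"][y0:y1,x0:x1].copy();ov=im.copy();ov[(m>0)&V[n]]=(0,255,0);ov[~V[n]]//=2
    cv2.imwrite(f"pics/m_{n}.png",np.hstack([big(im),big(ov)]))
def cost(p,ns=("top","scene")):
    a=axis(p[0],p[1]);f=f0+np.array(p[2:5]);e=0
    for n in ns:
        r=render(cams[n],W[n],[(np.r_[circ(f+a*.04,a,.022),circ(f+a*.14,a,.022)],255),(np.r_[circ(f,a,.011),circ(f+a*.04,a,.011)],255)])
        e+=(np.abs(r-M[n])*V[n]).sum()
    return e+1e5*np.sum(np.square(p[2:5]))
x0=[az,45,0,0,0];print(cost(x0),[int((M[n]*V[n]).sum()) for n in W])
b=run(cost,x0,[4,4,.002,.002,.002]);print(b.x.round(4),b.fun)
for ns in(("top",),("scene",)): print(ns,[round(cost([az+k,45,0,0,0],ns)) for k in(-6,-4,-2,0,2,4,6)],[round(cost([az,45+k,0,0,0],ns)) for k in(-6,-4,-2,0,2,4,6)])
A=cv2.imread("pics/m_top.png");B=cv2.imread("pics/m_scene.png");H=max(A.shape[0],B.shape[0])
o=np.hstack([cv2.copyMakeBorder(I,0,H-I.shape[0],0,6,0) for I in(A,B)]);k=min(1,800/o.shape[1],600/o.shape[0]);cv2.imwrite("pics/m5.png",cv2.resize(o,None,fx=k,fy=k))
E
python3 fit2.py
```

```text
cmd axis -24.399069870865826 44.999382446191646 [ 0.63293228 -0.18813991  0.14451245]
79.42745098039217 [177, 442]
[-2.43805e+01  4.72723e+01  9.00000e-04  3.00000e-04  5.00000e-04] 72.45682645058952
('top',) [66, 53, 42, 33, 35, 42, 48] [41, 36, 35, 33, 33, 35, 38]
('scene',) [103, 67, 42, 46, 64, 89, 123] [55, 53, 49, 46, 44, 43, 45]
```

View pics/m5.png

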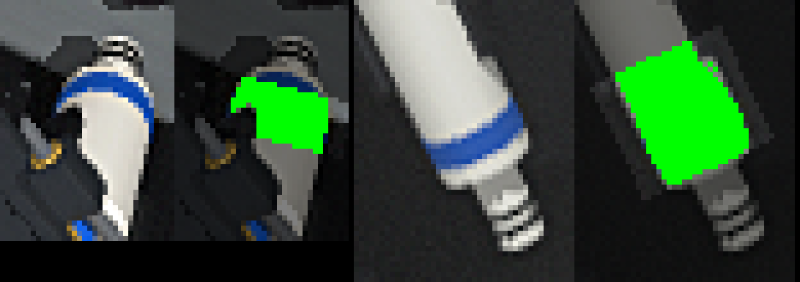

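The cartridge agrees with its commanded axis to about 2°. The scope yaw refines to about -25.3° from the base and the barrel, and the two lens estimates agree laterally to under 1 mm. I'll apply this small correction, check the rack, and hand in.

```bash
sed -i 's/yaw=-24.4/yaw=-25.2/; s/lens=np.array(\[.678,-.2086/lens=np.array([.680,-.2093/' g.py
python3 - <<'E'
from v import *
s=arm.sense()
p,o=final(-30,tip=.111);print(p-s["ee_pos"])
arm.line_to(p,o,v=.02);arm.hold(.5);check("f6")
c=eyes.camera("top");im=c["img"]
for t in("cart_thin_center","cart_thick_center","beaker"):
    for r in nets.tip_of(c,t)[:3]:
        uv=np.array(r["xy"])*[512,384];print(t,round(r["p"],2),atz(c,uv,0 if t=="beaker" else .103).round(3))
arm.hold(.5);print(arm.sense()["qd"],arm.sense()["grip_width"]);
E
```

```text
[ 2.66437858e-03  7.42823536e-04 -1.42679422e-05]
12.1417 axial 0.0700137487766226 lat 5.168890168951307e-05 ang 0.0011189318458220353 0.49934299203157273 [-0.22242196  0.47322735 -1.08395399] 0.16856683294258706
cart_thin_center 0.5 [0.542 0.118 0.103]
cart_thick_center 0.76 [0.506 0.312 0.103]
beaker 0.9 [0.739 0.18  0.   ]
[-0.09562754  0.06429573 -0.0637214   0.05683014  0.01440038  0.08542206
  0.03051178] 0.5039856128167615
```

View pics/f6.png

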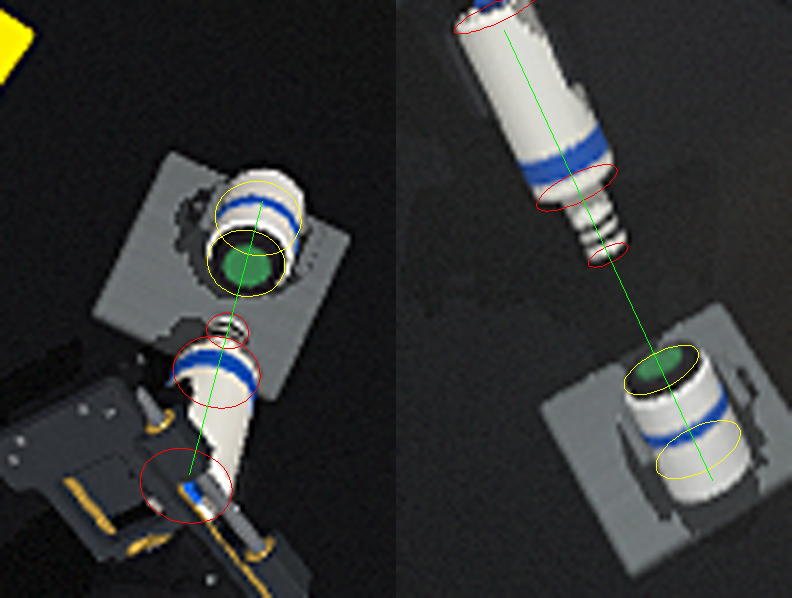

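Both overlays line up: the foot is on the green axis line and the two neighbours and the beaker have not moved. Handing in.

```bash
python3 -c "
from h import *
arm.close_job()"
```

```text
the job is handed in; nothing more can be done
```

I drew the 44 mm cartridge from the middle hole and tipped it over. I handed the job in at about 13 s with the gripper still holding its foot down the inspection camera's axis.

**Pose:** The arm's own readings put the foot tip 70.0 mm in front of the lens, with lateral and angular error near zero. These are relative to my measured lens position and yaw of -25.2°, and take the cartridge as seated in the grip as it was grasped.

**Grip:** The jaw opening was about 43–44 mm from the lift to the end, so there was no sign of slipping. The wrist force at the pose was about 1 N.

**Surroundings:** The networks placed the thin and thick cartridges and the beaker where they were at the start, to within about 9 mm.

**Checks that disagreed:**
- **Scope yaw:** estimates from different views ranged from -24.4° to -26.8°.
- **Lens position:** estimates differed by up to about 10 mm, mostly along the axis, so the true gap may be several millimetres off 70 mm.
- **Cartridge tilt:** the silhouette fit gave 47° instead of 45°, but that fit is weak in this direction, so I made no correction. In the last overlay the outlines still miss by a few pixels at the barrel's rear and the cartridge's top.

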